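# Run the inspection slide home under the microscope

## Robot

A 7-joint arm with a two-finger parallel gripper is mounted at the origin on the work surface. World frame = base frame: x ahead of the robot, y to its left, z up, the work surface at z = 0. Lengths are in mm, angles in rad, forces in N, time in s.
With the tool pointing down it reaches from about 400 to 850 mm from the base axis. Payload 10.4 kg.
Tool frame: the origin (TCP) lies midway between the tips of the shut fingers; the grasp point (between the pads) lies 19 mm behind it; z points along the fingers, y is the line along which they close (so a half turn about z gives the same grasp; the last joint's range is limited). The gripper opens to 87 mm and grips with 3 to 60 N. Pads are 19 mm wide; open, the fingers measure 117 mm over their backs; the gripper's body (75 mm by 190 mm) begins 51 mm behind the grasp point.
Start: joints at [1.115, 0.332, -0.065, 1.46, 0.022, 1.35, -0.088], TCP at [262.158, -567.385, 222.576] pointing down, gripper open.
Joint ranges: [-2.6, 2.6], [-0.5, 2.12], [-1.47, 1.34], [0.16, 2.42], [-1.27, 4.41], [0.06, 2.06], [-2.6, 2.6]. Speed limits (rad/s): [2.22, 2.22, 2.79, 2.79, 3.14, 3.14, 3.14].

## Interface

Orientations are given as a unit quaternion [w, x, y, z].
In Python, from plant import read_state, capture, close_job gives the robot as it stands.
- The arm moves only by the tool apply_moves, never from a script. Its argument "moves" is a list of rows, each a list of 6 numbers: the shift along the world's x, y, z in units of 30 mm (1.0 is 30 mm), then the turn, a rotation vector about the world's x, y, z in units of 5 degrees (1.0 is 5 degrees). A call has 1 to 20 rows; each row is the pose to reach, as a shift and turn from the pose commanded when the call began; what a row does not reach only later rows make up. A row lasts 1/12 s, in which the tool goes at most 41.7 mm and 7.16 degrees, less where a joint would pass 70% of its speed; a pose out of reach is approached as far as the arm can. A call with a gripper value outside its range is refused whole. "fingers" is the opening, from 0 (shut) to 1 (fully open), set as the call begins (left out, the last holds). The fingers move at their own pace and stop on an object; the grip force is fixed at half the most. Time passes only in rows, so rows that repeat a pose let the fingers close. It gives the time, the measured TCP pose, the force, the opening and the grip force at its end, in the units of the state.
- read_state(): the state, without advancing time (a new reading comes with each control period).
- capture(name): name is "side" or "top"; returns a dict with "image" (420x560x3 uint8, blue, green, red), "depth" (420x560 float32, mm along the optical axis (not along the pixel's ray), 0 where there is no reading), "camera_matrix" (3x3 intrinsics, pixels), "k1" (the pictures are not rectified: a ray, as slopes to the right and down, at radius r is drawn at 1 + k1 r^2 times it, then the intrinsics apply), "origin" and "orientation" of the camera in the world. Camera axes: x right, y down, z forward; pixel columns grow to the right and rows downward; lengths in mm; the calibration is good to about 2 mm. A picture is of the moment at which its call begins.
- close_job(): hands the job in; it is judged then, once.
The state is a dict: "t": time; "joint_pos": joint angles; "joint_vel": joint speeds; "effort": joint torques, N m; "tcp_pos": TCP position; "eef_rot": TCP orientation; "wrist_force": force on the tool from outside, world axes, zero at the start; "ft_torque": the same for the moment, N m; "gripper_width": opening from 0.0 (shut) to 1.0 (fully open); "grasp_force": force on a finger pad.
Only numpy, scipy, OpenCV 4.12 (cv2) and the standard library are available. Lean on these libraries where they do the work, as an engineer would, in place of code of your own. Each camera call takes 0.05 s, during which the arm holds its last target. There are 200 camera calls.

## Task

On the inspection slide, press the carriage's black lock button down with a fingertip and keep it held down all the way while you push the carriage along the rail until it is fully home against the end stop at the microscope end. Then let the button come back up so that the carriage is locked there, and move clear. Pick nothing up, and leave the things lying around the slide where they are.

Things in the scene. Friction and masses are not known exactly. Their poses are not given: they have to be found in the camera images.
- carriage (a joint): carriage of the inspection slide: aluminium deck 100 mm wide, 200 mm long, with a clamped green circuit board on its microscope half. Position along the rail, m: starts at 0.01 to 0.08, grows along slide_base +y, 0.180 = fully home against the end stop under the microscope. Unlocked, it drags with 2 to 4 N; locked, a pin in a ladder strip holds it (up to 3 mm of play)
- lock_button (a joint): the lock button: black square cap 36 x 36 mm, flat top, riding on the carriage at the end away from the microscope. Travel, m: 0 = up (locked), free from 0.005, 0.007 = fully down; let go anywhere, it locks again. It starts to move at 3 N, is fully down at 5.5 N, and springs up by itself when let go
- button_top (a point): centre of the lock button's top face, 56 mm above the bench when up, 49 mm fully down (deck around it: 44 mm). It moves with the carriage; axes as slide_base. With the carriage home it lies 21 mm from slide_base's origin along +y, clear of the microscope
- tab_top (a point): middle of the top edge of the upright aluminium push tab fixed on the carriage behind the button (side away from the microscope): 44 mm wide across the rail, 6 mm thick, top edge 74 mm above the bench, face 22 mm from the button's centre. A fingertip on the button may bear back against it
- clamp_screw (a point): top of a round steel clamp screw on the carriage's deck, 18 mm across, 16 mm tall, 57 mm ahead of the button's centre and 35 mm to slide_base +x; not used
- stop_face (a point): centre of the inner face of the end stop, 44 mm above the bench; the carriage's leading edge comes to it at 0.180
- scope (a point): centre of the underside of the microscope head (round, 54 mm across, 170 to 293 mm above the bench) that hangs over the rail. Its column, 22 mm thick, 272 mm tall, stands 95 mm to slide_base +x and 13 mm to +y of here
- slide_base: the fixed slide: aluminium bed 110 mm wide (its x), 420 mm long (its y), bolted to the bench at varying place and yaw. Origin: centre of its underside, at bench height. Its +y is the sliding direction, towards the end stop and the microscope
- tweezers: bystander: closed steel tweezers lying flat, about 145 x 8 x 6 mm; origin at its underside
- flux_jar: bystander: small amber glass jar with a white cap, 40 mm across, 55 mm tall; origin at its underside
- solder_reel: bystander: white solder reel standing on its flange, 52 mm across, 34 mm tall; origin at its underside
- screwdriver: bystander: grey-handled screwdriver lying flat, 150 mm long; origin at its underside
- fan: bystander: black square cooling fan lying flat, 50 x 50 x 26 mm; origin at its underside
- screw_dish: bystander: round steel dish, 60 mm across, 22 mm tall; origin at its underside

How it is judged:
By the outcome, as a careful person would: the job done as asked, in the order asked, and still so for the second after the job is handed in, with the robot touching nothing.
It also fails if it takes over 38 s, if anything falls off the work surface, if the arm or the gripper's body presses on something with over 40 N, if the wrist force passes 120 N, or if a joint passes its speed limit or range.

## Working session

There is one attempt and no reset: what is moved stays moved. The work goes in short steps, Python scripts to look and compute and a tool call to move; the robot and the scene stay as the last step left them, time stands still between calls to the robot, and variables do not carry over. Pictures are saved under pics/ and viewed, at most 10 in all, crops included, and the job is handed in when it is done.

Besides the shell and the picture viewer there is one more tool, called after ">>>" by a JSON object that holds its "api" and its "payload". apply_moves: Moves the arm, as the interface text tells. Its arguments: {"type":"object","properties":{"moves":{"type":"array","items":{"type":"array","items":{"type":"number"}}},"fingers":{"type":"number"}},"required":["moves"]}

```bash
mkdir -p pics; ls
cat > h.py <<'E'
import numpy as np, cv2
from scipy.spatial.transform import Rotation as R
from plant import read_state, capture, close_job
def rot(c):
    o=np.asarray(c["orientation"],float)
    return o if o.shape==(3,3) else R.from_quat(np.r_[o[1:],o[0]]).as_matrix()
def ray(c,uv):
    K=np.asarray(c["camera_matrix"]);uv=np.asarray(uv,float).reshape(-1,1,2)
    n=cv2.undistortPoints(uv,K,np.array([c["k1"],0,0,0.])).reshape(-1,2)
    return n
def plane(c,uv,z):
    n=ray(c,uv);d=np.c_[n,np.ones(len(n))]@rot(c).T;o=np.asarray(c["origin"])
    return o+d*((z-o[2])/d[:,2])[:,None]
def cloud(c):
    h,w=c["depth"].shape;v,u=np.mgrid[:h,:w]
    n=ray(c,np.stack([u,v],-1).reshape(-1,2));d=c["depth"].reshape(-1,1)
    P=np.c_[n*d,d]@rot(c).T+np.asarray(c["origin"])
    return P.reshape(h,w,3)
E
python3 - <<'E'
from h import *
for n in("top","side"):
    c=capture(n);cv2.imwrite(f"pics/{n}0.png",c["image"]);print(n,c["origin"],rot(c).round(3).tolist(),c["camera_matrix"],c["k1"])
    np.save(n+"0.npy",c,allow_pickle=True)
s=read_state();print(s)
E
```

```text
pics
top [ 431.17219755    1.83917064 1112.69254702] [[0.013, -0.984, 0.177], [-0.999, -0.008, 0.031], [-0.03, -0.177, -0.984]] [[509.74602504   0.         276.30975375]
 [  0.         509.74602504 216.23389267]
 [  0.           0.           1.        ]] -0.04331009720938356
side [341.61088134 874.01282389 880.21824966] [[-0.962, -0.176, 0.208], [-0.273, 0.633, -0.724], [-0.004, -0.754, -0.657]] [[481.54004158   0.         281.32315877]
 [  0.         481.54004158 208.48549455]
 [  0.           0.           1.        ]] -0.07452419393870728
{'t': 0.1, 'joint_pos': array([ 1.11540028,  0.33281484, -0.06471498,  1.46085621,  0.02162668,
        1.34991406, -0.08851297]), 'joint_vel': array([ 0.00033361, -0.00215525,  0.00199351, -0.00098583,  0.0016734 ,
       -0.00019281,  0.00020936]), 'effort': array([ 1.48145238e-03, -6.24546504e+01,  2.44978513e-02, -3.90718138e+01,
       -6.15208782e-02,  3.65455030e-02,  1.17614118e-04]), 'tcp_pos': array([ 261.98037921, -567.05531333,  221.83024108]), 'eef_rot': array([-6.23051608e-04,  9.76674152e-01,  2.14725827e-01, -1.78018991e-04]), 'wrist_force': array([-0.25560457,  0.52366371,  0.50278536]), 'ft_torque': array([ 0.04307807,  0.00626851, -0.04439332]), 'grasp_force': 0.0, 'gripper_width': 1.0001272866036537}
```

View pics/top0.png

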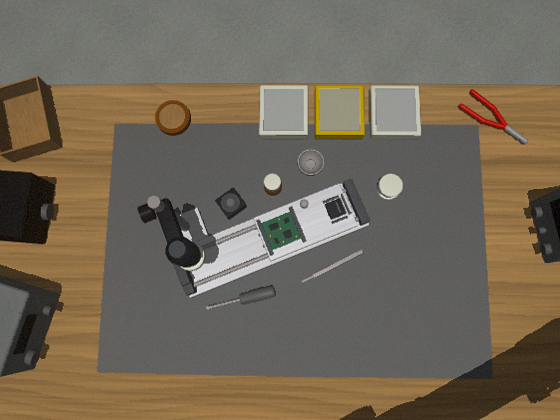

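View pics/side0.png

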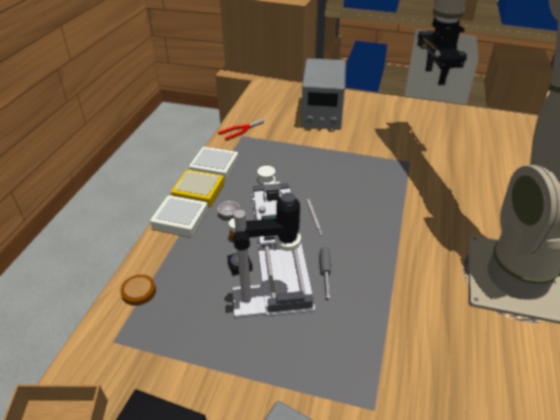

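The top view shows the slide running from the right end bar (355,203) to the microscope (185,250). The button is near (335,208), the PCB at (281,230) and the clamp screw at (304,203). Next I'll enlarge the carriage.

Run:
```python
from h import *
c=np.load("top0.npy",allow_pickle=True).item()
im=c["image"][160:310,150:390];cv2.imwrite("pics/crop.png",cv2.resize(im,None,fx=3.33,fy=3.33,interpolation=cv2.INTER_CUBIC)[:600,:800])
P=cloud(c)
for u in range(310,375,4): print(u,P[212-int((u-325)*.36),u].round(0))
```

```text
310 [622. -36.  45.]
314 [627. -44.  41.]
318 [629. -53.  44.]
322 [631. -61.  45.]
326 [633. -69.  48.]
330 [634. -78.  54.]
334 [637. -86.  59.]
338 [640. -94.  55.]
342 [ 645. -103.   55.]
346 [ 645. -110.   64.]
350 [ 660. -124.   13.]
354 [ 657. -130.   40.]
358 [ 658. -138.   44.]
362 [ 672. -153.    1.]
366 [ 675. -162.   -1.]
370 [ 679. -171.   -1.]
374 [ 681. -179.    3.]
```

View pics/crop.png

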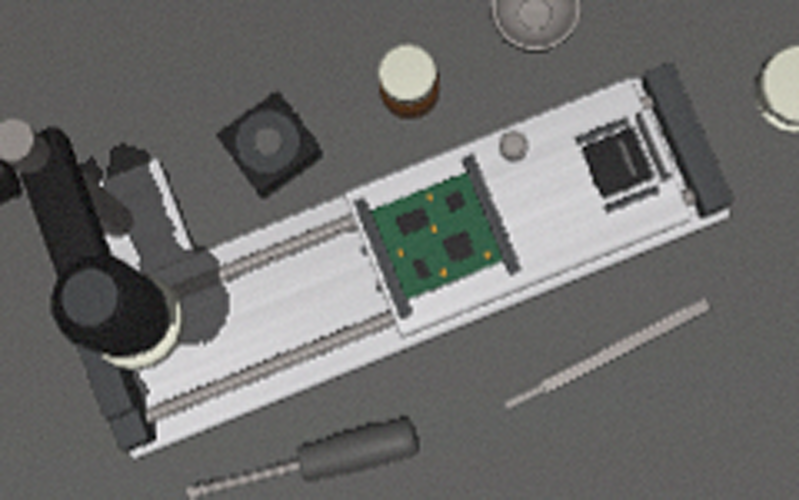

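```bash
cat > m.py <<'E'
from h import *
def measure(c,verb=True):
    im=c["image"].astype(int);P=cloud(c)
    # green pcb for yaw, deck edges
    g=((im[...,1]>im[...,2]+15)&(im[...,1]>im[...,0]+15)).astype(np.uint8)
    g[:, :150]=0;g[:,390:]=0;g[:160]=0
    k=max(cv2.findContours(g,0,2)[0],key=cv2.contourArea)
    print("pcb rect px",cv2.minAreaRect(k))
    return im,P
E
python3 - <<'E'
from m import *
c=np.load("top0.npy",allow_pickle=True).item();im,P=measure(c)
crop=lambda p:np.array(p)/3.33+[150,160]
def line(p,q,z,nx=25):
    # refine edge: sample along normal, find strongest gradient
    p,q=crop(p),crop(q);t=(q-p)/np.linalg.norm(q-p);n=np.array([-t[1],t[0]])
    g=c["image"].mean(2).astype(np.float32);s=np.arange(-3,3.01,.1);pts=[]
    for a in np.linspace(.08,.92,60):
        b=p+a*(q-p);m=b+s[:,None]*n
        v=cv2.remap(cv2.GaussianBlur(g,(0,0),.7),m[:,0].astype(np.float32)[None],m[:,1].astype(np.float32)[None],1)[0]
        pts.append(m[np.abs(np.gradient(v)).argmax()])
    W=plane(c,pts,z)[:,:2]
    vx,vy,x0,y0=cv2.fitLine(W.astype(np.float32),cv2.DIST_HUBER,0,.01,.01).ravel()
    r=np.abs((W-[x0,y0])@[-vy,vx]);print("line",np.degrees(np.arctan2(vy,vx))%180,(x0,y0),"med res",np.median(r))
line((350,197),(640,80),44)   # deck far edge
line((400,335),(690,225),44)  # deck near edge
line((350,197),(400,335),44)  # leading edge
line((135,457),(730,212),10)  # bed near edge
line((672,65),(730,205),44) # bar
# button blob
g=c["image"].max(2)
b=np.zeros(g.shape,np.uint8);b[190:230,320:350]=(g[190:230,320:350]<60)
k=max(cv2.findContours(b,0,2)[0],key=cv2.contourArea);r=cv2.minAreaRect(k);print(r)
print("button",plane(c,[r[0]],56),"corners",plane(c,cv2.boxPoints(r),56).round(1).tolist())
print("screw",plane(c,[crop((513,145))],60))
print("scope underside-ish",P[225:262,165:200].reshape(-1,3)[::60].round(0).tolist())
E
```

```text
pcb rect px ((280.7337341308594, 230.13905334472656), (28.556236267089844, 30.84073257446289), 67.61986541748047)
line 112.73787 (np.float32(660.9176), np.float32(-10.8827915)) med res 0.2875710828829904
line 112.53422 (np.float32(562.4572), np.float32(-51.664757)) med res 0.2618646942611257
line 22.65729 (np.float32(574.4854), np.float32(62.857464)) med res 0.32556511991039205
line 112.73028 (np.float32(559.73706), np.float32(-37.485374)) med res 0.2837995950687915
line 22.753511 (np.float32(659.8706), np.float32(-145.58725)) med res 0.4811010741426967
((334.5862121582031, 208.4654998779297), (15.784103393554688, 16.341190338134766), 68.19859313964844)
button [[639.06805037 -87.03965916  56.        ]] corners [[648.1, -64.9, 56.0], [661.5, -97.0, 56.0], [630.0, -109.1, 56.0], [616.8, -77.1, 56.0]]
screw [[648.35665448 -22.62635162  60.        ]]
scope underside-ish [[571.0, 225.0, 239.0], [606.0, 227.0, 11.0], [570.0, 203.0, 216.0], [562.0, 215.0, 240.0], [595.0, 215.0, 13.0], [590.0, 236.0, 16.0], [554.0, 206.0, 238.0], [551.0, 224.0, 236.0], [579.0, 226.0, 12.0], [539.0, 187.0, 283.0], [536.0, 204.0, 282.0], [547.0, 181.0, 185.0], [531.0, 178.0, 284.0], [526.0, 192.0, 296.0], [525.0, 213.0, 275.0], [523.0, 170.0, 281.0], [519.0, 184.0, 292.0], [515.0, 200.0, 294.0], [518.0, 166.0, 255.0], [511.0, 178.0, 283.0], [508.0, 193.0, 287.0], [529.0, 282.0, -1.0]]
```

Run:
```python
from m import *
c=np.load("top0.npy",allow_pickle=True).item();P=cloud(c).reshape(-1,3)
uy=np.array([-.3852,.9228]);ux=np.array([.9228,.3852])
a=P[:,:2]@uy+326.5; l=P[:,:2]@ux-556
for lo in range(-70,60,4):
    m=(abs(l)<14)&(a>=lo)&(a<lo+4)&(P[:,2]>-5); z=P[m,2]; print(lo,len(z),np.percentile(z,[10,50,90]).round(0) if len(z) else '')
m=(P[:,2]>150)&(P[:,2]<310)&(abs(l)<60)&(a>100);print("scope along",np.percentile(a[m],[1,50,99]),"lat",np.percentile(l[m],[1,50,99]))
```

```text
-70 0 
-66 1 [38. 38. 38.]
-62 23 [39. 42. 44.]
-58 26 [40. 42. 45.]
-54 20 [40. 42. 45.]
-50 28 [39. 42. 44.]
-46 49 [13. 38. 43.]
-42 11 [12. 15. 35.]
-38 0 
-34 1 [70. 70. 70.]
-30 20 [72. 74. 76.]
-26 59 [44. 60. 75.]
-22 11 [45. 55. 56.]
-18 24 [53. 56. 58.]
-14 24 [54. 56. 58.]
-10 27 [55. 57. 59.]
-6 24 [53. 56. 59.]
-2 23 [53. 57. 59.]
2 26 [54. 56. 57.]
6 27 [54. 56. 59.]
10 24 [54. 56. 58.]
14 35 [43. 51. 57.]
18 25 [42. 44. 47.]
22 25 [42. 44. 47.]
26 25 [41. 43. 46.]
30 25 [41. 43. 45.]
34 21 [43. 45. 47.]
38 26 [42. 44. 46.]
42 25 [41. 44. 45.]
46 23 [42. 44. 46.]
50 26 [43. 45. 48.]
54 23 [42. 43. 47.]
58 25 [42. 45. 46.]
scope along [275.11081471 297.07804806 321.62741993] lat [-25.6672335   -1.87038216  58.9491058 ]
```

>>> {"api": "apply_moves", "payload": {"moves": [[0.6,0.8,0,0,0,0],[1.2,1.5,0,0,0,0],[1.9,2.3,0,0,0,0],[2.6,3.1,0,0,0,-0.1],[3.2,3.9,0,0,0,-0.1],[3.9,4.6,0,0,0,-0.2],[4.5,5.4,0,0,0,-0.2],[5.1,6.2,0,0,0,-0.3],[5.8,6.9,0,0,0,-0.3],[6.4,7.7,0,0,0,-0.4],[7.1,8.5,0,0,0,-0.43],[7.7,9.2,0,0,0,-0.43],[8.3,10.0,0,0,0,-0.43],[9.0,10.8,0,0,0,-0.43],[9.6,11.5,0,0,0,-0.43]], "fingers": 0.28}}

```text
t: 1.35
tcp_pos: [551.0, -220.4, 222.3]
eef_rot: [-0.0, 0.98, 0.197, -0.0]
wrist_force: [0.2, 0.0, 0.3]
gripper_width: 0.279
grasp_force: 0.0
```

>>> {"api": "apply_moves", "payload": {"moves": [[0.7,0.8,-0.4,0,0,0],[1.3,1.6,-0.9,0,0,0],[2.0,2.4,-1.5,0,0,0],[2.6,3.1,-2.2,0,0,0],[3.0,3.6,-2.9,0,0,0],[3.24,3.83,-3.4,0,0,0],[3.24,3.83,-3.75,0,0,0],[3.24,3.83,-3.75,0,0,0],[3.24,3.83,-3.75,0,0,0]]}}

```text
t: 2.1
tcp_pos: [646.7, -108.8, 109.9]
eef_rot: [0.0, 0.981, 0.196, -0.001]
wrist_force: [0.3, 0.7, -0.3]
gripper_width: 0.281
grasp_force: 0.0
```

Run:
```python
from h import *
s=read_state();print(s["tcp_pos"],s["wrist_force"]);q=s["eef_rot"];M=R.from_quat(np.r_[q[1:],q[0]]).as_matrix();print(M.round(3))
uy=np.array([-.3852,.9228]);ux=np.array([.9228,.3852]);p=s["tcp_pos"][:2];print("along rel button",p@uy+326.5,"lat",p@ux-556)
for n in("top","side"):
    c=capture(n);np.save(n+"1.npy",c,allow_pickle=True)
    im=c["image"]; im=im[150:260,270:420] if n=="top" else im[120:270,200:350]
    cv2.imwrite(f"pics/{n}1.png",cv2.resize(im,None,fx=4,fy=4,interpolation=cv2.INTER_CUBIC)[:600,:800])
```

```text
[ 646.66265914 -108.81700406  109.91367811] [ 0.25866468  0.71564389 -0.26050118]
[[ 0.923  0.384 -0.001]
 [ 0.384 -0.923 -0.001]
 [-0.001  0.    -1.   ]]
along rel button -23.010787648317773 lat -1.176008105844744
```

View pics/side1.png

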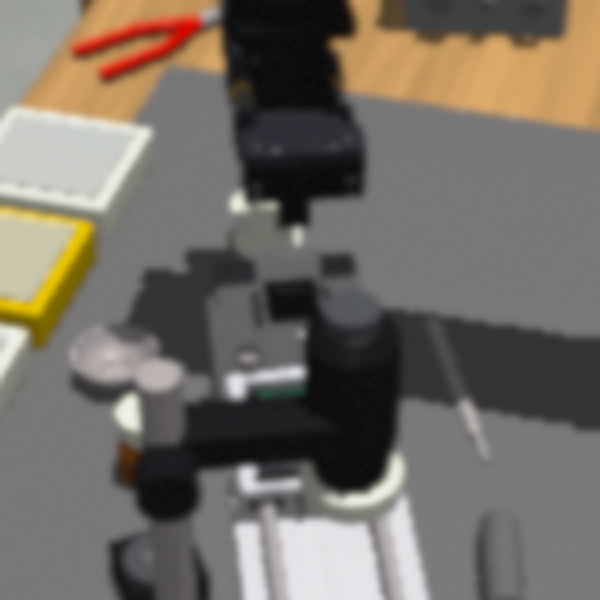

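The side crop shows the gripper over the carriage, with the front finger at (295,205) lined up above the button at (295,295). I'll lower it so the fingers straddle the tab.

>>> {"api": "apply_moves", "payload": {"moves": [[0,0,-0.4,0,0,0],[0,0,-0.8,0,0,0],[0,0,-1.0,0,0,0],[0,0,-1.15,0,0,0],[0,0,-1.3,0,0,0],[0,0,-1.45,0,0,0],[0,0,-1.57,0,0,0],[0,0,-1.57,0,0,0]]}}

```text
t: 2.87
tcp_pos: [647.0, -107.4, 62.1]
eef_rot: [-0.0, 0.981, 0.196, -0.0]
wrist_force: [-0.4, -0.3, 0.2]
gripper_width: 0.281
grasp_force: 0.0
```

>>> {"api": "apply_moves", "payload": {"moves": [[0,0,-0.1,0,0,0],[0,0,-0.2,0,0,0],[0,0,-0.3,0,0,0],[0,0,-0.37,0,0,0],[0,0,-0.43,0,0,0],[0,0,-0.45,0,0,0],[0,0,-0.45,0,0,0]]}}

```text
t: 3.45
tcp_pos: [647.7, -107.5, 49.8]
eef_rot: [0.0, 0.981, 0.196, 0.0]
wrist_force: [-0.4, 0.5, 6.0]
gripper_width: 0.278
grasp_force: 2.5
```

>>> {"api": "apply_moves", "payload": {"moves": [[0,0,-0.03,0,0,0],[0,0,-0.06,0,0,0],[0,0,-0.06,0,0,0]]}}

```text
t: 3.7
tcp_pos: [647.9, -107.7, 49.4]
eef_rot: [0.0, 0.981, 0.196, 0.001]
wrist_force: [-4.1, -0.0, 13.9]
gripper_width: 0.28
grasp_force: 7.1
```

>>> {"api": "apply_moves", "payload": {"moves": [[-0.03,0.08,0,0,0,0],[-0.08,0.18,0,0,0,0],[-0.13,0.31,0,0,0,0],[-0.19,0.46,0,0,0,0],[-0.26,0.62,0,0,0,0],[-0.32,0.77,0,0,0,0],[-0.385,0.923,0,0,0,0],[-0.385,0.923,0,0,0,0]]}}

```text
t: 4.37
tcp_pos: [636.2, -79.8, 49.3]
eef_rot: [0.001, 0.981, 0.196, 0.001]
wrist_force: [-4.1, -0.3, 14.2]
gripper_width: 0.278
grasp_force: 7.1
```

Run:
```python
from h import *
s=read_state();uy=np.array([-.3852,.9228]);ux=np.array([.9228,.3852]);p=s["tcp_pos"][:2];print("along",p@uy+326.5,"lat",p@ux-556,s["tcp_pos"],s["wrist_force"])
c=capture("top");np.save("top2.npy",c,allow_pickle=True);P=cloud(c);im=c["image"].astype(int)
def pcb(c):
    im=c["image"].astype(int);g=((im[...,1]>im[...,2]+15)&(im[...,1]>im[...,0]+15)).astype(np.uint8);g[:, :150]=0;g[:,390:]=0;g[:160]=0
    k=max(cv2.findContours(g,0,2)[0],key=cv2.contourArea);return plane(c,[cv2.minAreaRect(k)[0]],50)[0,:2]
a=pcb(np.load("top0.npy",allow_pickle=True).item());b=pcb(c);print("carriage moved",(b-a)@uy,(b-a)@ux)
```

```text
along 7.794901589842368 lat 0.31187676190484126 [636.16868641 -79.81460815  49.34342698] [-4.10454378 -0.31882172 14.17285985]
carriage moved 30.093940531761522 -0.2725697071197589
```

>>> {"api": "apply_moves", "payload": {"moves": [[-0.04,0.1,0,0,0,0],[-0.12,0.28,0,0,0,0],[-0.21,0.5,0,0,0,0],[-0.31,0.74,0,0,0,0],[-0.41,0.98,0,0,0,0],[-0.51,1.22,0,0,0,0],[-0.61,1.46,0,0,0,0],[-0.71,1.7,0,0,0,0],[-0.81,1.94,0,0,0,0],[-0.91,2.18,0,0,0,0],[-1.01,2.42,0,0,0,0],[-1.11,2.66,0,0,0,0],[-1.21,2.9,0,0,0,0],[-1.31,3.13,0,0,0,0],[-1.39,3.34,0,0,0,0],[-1.47,3.52,0,0,0,0],[-1.54,3.68,0,0,0,0],[-1.59,3.8,0,0,0,0],[-1.61,3.86,0,0,0,0],[-1.61,3.86,0,0,0,0]]}}

```text
t: 6.08
tcp_pos: [587.8, 35.7, 49.3]
eef_rot: [0.001, 0.981, 0.196, 0.0]
wrist_force: [-6.5, -3.0, 17.0]
gripper_width: 0.284
grasp_force: 8.6
```

>>> {"api": "apply_moves", "payload": {"moves": [[-0.04,0.04,0,0,0,0],[-0.08,0.12,0,0,0,0],[-0.12,0.21,0,0,0,0],[-0.15,0.29,0,0,0,0],[-0.18,0.36,0,0,0,0],[-0.18,0.36,0,0,0,0]]}}

```text
t: 6.58
tcp_pos: [583.1, 46.8, 49.3]
eef_rot: [0.001, 0.981, 0.196, 0.001]
wrist_force: [-2.8, -1.1, 15.5]
gripper_width: 0.281
grasp_force: 7.2
```

Run:
```python
from h import *
s=read_state();uy=np.array([-.3852,.9228]);ux=np.array([.9228,.3852]);p=s["tcp_pos"][:2];f=s["wrist_force"];print("along",p@uy+326.5,"lat",p@ux-556,f[:2]@uy,f[:2]@ux,f[2])
c=capture("top");im=c["image"].astype(int);g=((im[...,1]>im[...,2]+15)&(im[...,1]>im[...,0]+15)).astype(np.uint8)
print(g[160:300,150:390].sum())
cv2.imwrite("pics/top3.png",cv2.resize(c["image"][160:310,150:350],None,fx=4,fy=4,interpolation=cv2.INTER_CUBIC))
```

```text
along 145.05595440807758 lat 0.0844797281818046 0.09003184831898861 -2.9738278062551147 15.537681558422058
341
```

View pics/top3.png

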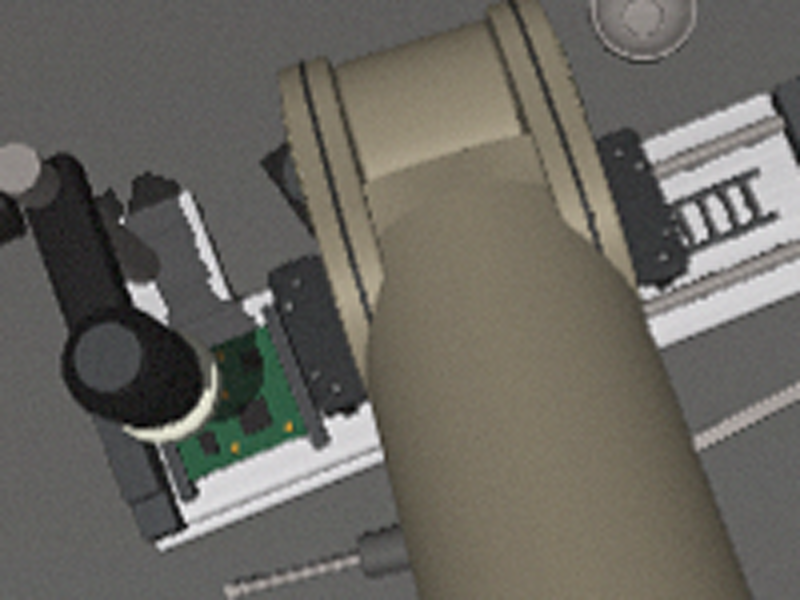

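The top crop shows the PCB under the scope head and its clamp bar (175,470) almost at the stop (150,500). The hand (right clear of it) isn't touching the scope. Now I'll creep in until contact.

>>> {"api": "apply_moves", "payload": {"moves": [[-0.01,0.03,0,0,0,0],[-0.03,0.06,0,0,0,0],[-0.04,0.09,0,0,0,0],[-0.05,0.12,0,0,0,0],[-0.05,0.12,0,0,0,0]]}}

```text
t: 7.05
tcp_pos: [581.8, 49.8, 49.3]
eef_rot: [0.001, 0.981, 0.196, 0.001]
wrist_force: [-1.7, -2.8, 14.5]
gripper_width: 0.277
grasp_force: 7.1
```

>>> {"api": "apply_moves", "payload": {"moves": [[-0.01,0.03,0,0,0,0],[-0.03,0.06,0,0,0,0],[-0.04,0.09,0,0,0,0],[-0.05,0.12,0,0,0,0],[-0.05,0.12,0,0,0,0]]}}

```text
t: 7.47
tcp_pos: [581.2, 51.3, 49.4]
eef_rot: [0.002, 0.981, 0.195, 0.002]
wrist_force: [2.1, -8.0, 12.5]
gripper_width: 0.278
grasp_force: 6.1
```

>>> {"api": "apply_moves", "payload": {"moves": [[-0.01,0.03,0,0,0,0],[-0.03,0.06,0,0,0,0],[-0.03,0.06,0,0,0,0],[-0.03,0.06,0,0,0,0]]}}

```text
t: 7.8
tcp_pos: [580.4, 53.3, 49.4]
eef_rot: [0.002, 0.981, 0.195, 0.002]
wrist_force: [2.4, -7.7, 11.7]
gripper_width: 0.276
grasp_force: 5.9
```

Run:
```python
from h import *
c=capture("side");np.save("side3.npy",c,allow_pickle=True)
cv2.imwrite("pics/side3.png",cv2.resize(c["image"][200:330,210:340],None,fx=4.5,fy=4.5,interpolation=cv2.INTER_CUBIC))
```

```text
(no output)
```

View pics/side3.png

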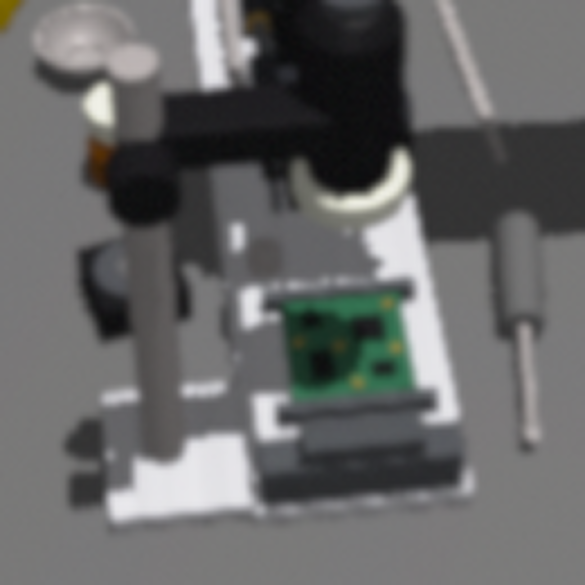

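The side crop shows the carriage's front edge against the stop block at about (360,440). The force along the rail holds steady at about 8 N, well above the 2–4 N drag, so the fingertip is slipping on the button and the carriage is home. Now I'll lift straight up.

>>> {"api": "apply_moves", "payload": {"moves": [[0,0,0.06,0,0,0],[0,0,0.15,0,0,0],[0,0,0.25,0,0,0],[0,0,0.35,0,0,0],[0,0,0.5,0,0,0],[0,0,0.7,0,0,0],[0,0,1.0,0,0,0],[0,0,1.4,0,0,0],[0,0,1.8,0,0,0],[0,0,1.8,0,0,0]]}}

```text
t: 8.68
tcp_pos: [579.5, 56.7, 104.6]
eef_rot: [0.0, 0.98, 0.197, 0.002]
wrist_force: [0.0, 0.4, 0.6]
gripper_width: 0.279
grasp_force: 0.0
```

>>> {"api": "apply_moves", "payload": {"moves": [[0.2,-0.5,0.1,0,0,0],[0.5,-1.2,0.3,0,0,0],[0.8,-1.9,0.7,0,0,0],[1.1,-2.7,1.2,0,0,0],[1.4,-3.5,1.8,0,0,0],[1.6,-4.3,2.4,0,0,0],[1.6,-5.1,3.0,0,0,0],[1.6,-5.9,3.4,0,0,0],[1.6,-6.7,3.4,0,0,0],[1.6,-7.5,3.4,0,0,0],[1.6,-8.3,3.4,0,0,0],[1.6,-9.1,3.4,0,0,0],[1.6,-9.6,3.4,0,0,0],[1.6,-9.6,3.4,0,0,0]]}}

```text
t: 9.85
tcp_pos: [625.3, -236.5, 203.2]
eef_rot: [0.001, 0.981, 0.194, -0.001]
wrist_force: [0.1, -0.5, 0.2]
gripper_width: 0.282
grasp_force: 0.0
```

Run:
```python
from h import *
c=capture("top");cv2.imwrite("pics/top4.png",cv2.resize(c["image"][150:310,150:410],None,fx=3,fy=3,interpolation=cv2.INTER_CUBIC))
uy=np.array([-.3852,.9228]);ux=np.array([.9228,.3852]);P=cloud(c).reshape(-1,3)
a=P[:,:2]@uy+326.5-169; l=P[:,:2]@ux-556;g=c["image"].max(2).reshape(-1)
m=(abs(l)<10)&(abs(a)<60)
for lo in range(-44,30,4):
    k=m&(a>=lo)&(a<lo+4);print(lo,np.median(P[k,2]).round(1),end="; ")
k=m&(abs(a)<13);print("\nbutton z",np.median(P[k,2]))
g=c["image"].max(2);b=((g<60)&(abs(a)<40).reshape(g.shape)&(abs(l)<35).reshape(g.shape)).astype(np.uint8)
k=max(cv2.findContours(b,0,2)[0],key=cv2.contourArea);r=cv2.minAreaRect(k);p=plane(c,[r[0]],56)[0,:2];print(r,"button along move",p@uy+326.5,p@ux-556)
```

```text
-44 12.2; -40 15.2; -36 24.2; -32 44.6; -28 74.1; -24 66.2; -20 54.0; -16 55.7; -12 57.0; -8 56.9; -4 56.2; 0 55.5; 4 56.1; 8 55.7; 12 55.4; 16 53.3; 20 45.0; 24 44.7; 28 44.7; 
button z 56.134213194878384
((259.3000183105469, 236.4000244140625), (11.700427055358887, 15.495158195495605), 71.56504821777344) button along move 168.96459554471588 4.836826704691816
```

View pics/top4.png

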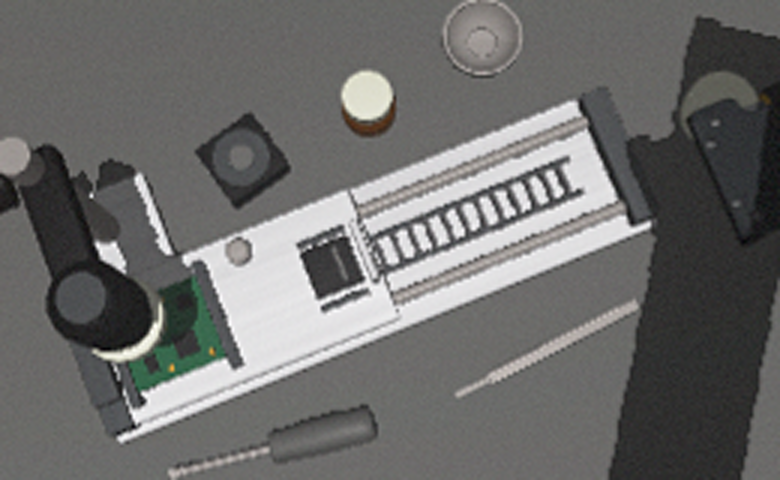

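The picture shows the carriage against the stop with the PCB under the scope (185,330). The button at (333,268) is up at 56 mm, 169 mm along from its start. The bystanders haven't moved and the gripper is clear, so I'll hand in.

```bash
python3 -c "from plant import close_job; print(close_job())"
```

```text
the job is handed in; nothing more can be done
None
```

The carriage is home against the end stop with the lock button back up at 56 mm. The button was held down through the whole push, the arm is clear, nothing else was moved, and the job was handed in about 10 s into the 38 s limit.

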